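# File the marking-out templates

### The arm

A 7-joint arm with a two-finger parallel gripper is mounted at the origin on the work surface. World frame = base frame: x ahead of the robot, y to its left, z up, the work surface at z = 0. Lengths are in m, angles in rad, forces in N, time in s.
With the tool pointing down it reaches from about 0.425 to 0.925 m from the base axis. Payload 6.8 kg.
Tool frame: the origin (TCP) lies at the very end of the fingers, on their centre line; the grasp point (between the pads) lies bot.grip_point_offset behind it (bot.grip_point_offset is the distance from the TCP to the grasp point, in m); z points along the fingers, y is the line along which they close (so a half turn about z gives the same grasp; the last joint's range is limited). The gripper opens to 85 mm and grips with 20 to 120 N. Pads are 22 mm wide; open, the fingers measure 114 mm over their backs; the gripper's body (76 mm by 85 mm) begins 54 mm behind the grasp point. The pads swing forward as they close: fully open they stand 13 mm farther back than shut.
Start: joints at [1.094, 0.477, 0.022, 1.555, -0.011, 1.109, -0.083], TCP at [0.243, -0.63, 0.231] pointing down, gripper open.
Joint ranges: [-2.96, 2.96], [-0.34, 2.1], [-1.41, 1.46], [0.24, 2.44], [-1.37, 4.51], [0.17, 1.92], [-2.96, 2.96]. Speed limits (rad/s): [2.39, 2.39, 3.14, 3.14, 3.14, 3.14, 3.14].

### API

Orientations are given as a unit quaternion [w, x, y, z].
In Python, from station import bot, imaging gives the robot as it stands. The module is installed in compiled form; this text tells all that it offers.
- The arm moves only by the tool carry_out, never from a script. Its argument "targets" is one flat list of numbers, 5 for each row, row after row: the closure in counts, from 0 (fully open) to 255 (shut), then the shift along the world's x, y, z in mm, then the turn about the world's z in degrees. A call has 1 to 20 rows; each row shifts and turns the commanded pose from where the row before left it; what a row does not reach is not made up. A row lasts 1/10 s, in which the tool goes at most 50 mm and 8.59 degrees, less where a joint would pass 70% of its speed; a pose out of reach is approached as far as the arm can. A call is refused whole if a number of a shift passes 50 or a number of a turn 8.59, either way. A call with a gripper value outside its range is refused whole. The fingers move at their own pace and stop on an object; "newtons" is the grip in N (left out, the last holds). Time passes only in rows, so rows that do not move let the fingers close. It gives the time, the measured TCP pose, the force, the opening and the grip force at its end, in the units of the state.
- bot.get_obs(): the state, without advancing time (a new reading comes with each control period).
- imaging.read_camera(name): name is "scene" or "top"; returns a dict with "frame" (420x560x3 uint8, red, green, blue), "fov_y" (degrees; the focal length in pixels is half the picture's height over the tangent of half this angle, whatever the lens; pixels are square), "cx", "cy" (the principal point, pixels), "pose" (4x4, takes a point from camera to world coordinates). Camera axes: x right, y up, looking along -z (the intrinsics and any distortion apply to the point x, -y, -z); pixel columns grow to the right and rows downward; lengths in m; the calibration is good to about 2 mm. A picture is of the moment at which its call begins. There is no depth.
- bot.hand_in(): hands the job in; it is judged then, once.
The state is a dict: "t": time; "q": joint angles; "joint_vel": joint speeds; "joint_torque": joint torques, N m; "eef_pos": TCP position; "tool_rot": TCP orientation; "contact_force": force on the tool from outside, world axes, zero at the start; "torque": the same for the moment, N m; "gripper_width": opening from 0.0 (shut) to 1.0 (fully open); "grasp_force": force on a finger pad.
Only numpy, scipy, OpenCV 4.12 (cv2) and the standard library are available. Lean on these libraries where they do the work, as an engineer would, in place of code of your own. Each camera call takes 0.05 s, during which the arm holds its last target. There are 200 camera calls.

### The job

Get the marking-out templates filed: clear the offcuts that lie on the open lever arch file into the scrap bin, lift the file's lever fully so that the rings spring open, and thread every plywood template from the bench onto the two posts through its two holes, lying flat in a pile on the page side of the file. Then press the lever fully down again so that the rings are shut, with everything let go, and leave the other things on the bench where they are.

Things in the scene. Friction and masses are not known exactly. Their poses are not given: they have to be found in the camera images.
- file: dark grey lever arch file lying open, fixed. Origin at bench level (z = 0) midway between its two posts; x from the page side (nearest the robot) towards arches and spine, y along the row of posts, z up. Page-side cover: flat, 4 mm thick, x -150 to 75, y -125 to 125 mm, a flush steel plate round the posts; spine and front cover lie flat beyond, to x = 308 mm
- post0 (a point): round tip of the steel post at y = -40, x = 0 mm in the file's frame: 6 mm thick, upright, tip 50 mm above the bench
- post1 (a point): tip of the other post, at y = +40, x = 0 mm in the file's frame, same size
- lever (a joint): lever angle: 0 shut (level, pointing along the file's -y), 1.4 fully lifted. Turns about a line along the file's x through (26, -75, 22) mm in its frame. An over-centre spring holds it at either end, resists up to the middle (0.7), then snaps it over by itself; at most about 7 N at the tip. It drives the arches
- lever_tip (a point): centre of the black grip at the lever's free end: a cylinder 14 mm thick, 16 mm long along the file's x, 75 mm from the pivot. Shut: 22 mm above the bench, just beyond the cover's edge, bare bench below; lifted: about 96 mm above the bench. Pinched across its ends (along the file's x) it can turn between the fingers
- arch (a joint): angle of the two steel arches (rings): 0 shut, 1.2 open; 1.2/1.4 of the lever's angle. Hinged along y at x = 50, z = 12 mm in the file's frame; 6 mm thick. Shut they come over the post tips, up to 67 mm above the bench; open they stay beyond x = 45 mm, up to about 80 mm high
- bin: open grey plastic scrap bin fixed on the bench, 170 x 170 x 75 mm outside, walls 4 mm; origin at the centre of its underside, axes along its sides
- template0: flat plywood template, 50 (x) x 130 (y) x 8 mm thick, about 60 g, on the bench; origin at the centre of its underside, z up. Two 10 mm through holes at x = +13, y = +40 and -40 mm, near one long edge. Threaded right, its centre is at x = -13, y = 0 in the file's frame, axes parallel to the file's; the pile grows 8 mm a template. May be absent (None)
- template1: flat plywood template, 50 (x) x 130 (y) x 8 mm thick, about 60 g, on the bench; origin at the centre of its underside, z up. Two 10 mm through holes at x = +13, y = +40 and -40 mm, near one long edge. Threaded right, its centre is at x = -13, y = 0 in the file's frame, axes parallel to the file's; the pile grows 8 mm a template. May be absent (None)
- template2: flat plywood template, 50 (x) x 130 (y) x 8 mm thick, about 60 g, on the bench; origin at the centre of its underside, z up. Two 10 mm through holes at x = +13, y = +40 and -40 mm, near one long edge. Threaded right, its centre is at x = -13, y = 0 in the file's frame, axes parallel to the file's; the pile grows 8 mm a template. May be absent (None)
- offcut0: offcut of white PVC trunking, an open channel 40 mm (x) x 26 mm (y) x 22 mm high with 4 mm walls, 20 g, lying on the file's page-side cover at first; origin at the centre of its underside. May be absent (None)
- offcut1: offcut of wooden batten, a block 36 mm (x) x 28 mm (y) x 22 mm high, 20 g, lying on the file's page-side cover at first; origin at the centre of its underside. May be absent (None)
- offcut2: offcut of white PVC trunking, an open channel 40 mm (x) x 26 mm (y) x 22 mm high with 4 mm walls, 20 g, lying on the file's page-side cover at first; origin at the centre of its underside. May be absent (None)
- offcut3: offcut of wooden batten, a block 36 mm (x) x 28 mm (y) x 22 mm high, 20 g, lying on the file's page-side cover at first; origin at the centre of its underside. May be absent (None)
- breaker_small: bystander, not to be moved: small white circuit breaker block, 70 x 36 x 66 mm; its origin is at its underside
- breaker_large: bystander, not to be moved: wide white circuit breaker block, 70 x 72 x 66 mm; its origin is at its underside
- screwdriver: bystander, not to be moved: screwdriver lying on the bench
- tape_roll: bystander, not to be moved: black tape roll lying flat, 90 mm across, 19 high; its origin is at its underside
- mug: bystander, not to be moved: white mug, 80 mm across, 90 high; its origin is at its underside

How it is judged:
On the way, in this order (a step that is already met when the one before it is completed fails the run):
1. the lever is lifted and the rings are open (value of joint lever above 1.2 rad and value of joint arch above 1 rad), for 0.2 s.
2. with the rings open, every template lies flat on the two posts on the page side (x of template0 in the frame of file between -0.018 and -0.008 m and y of template0 in the frame of file between -0.005 and 0.005 m and z of each of template0, template1, template2 in the frame of file below 0.0235 m and angle between each of template0, template1, template2's own z axis and vertical below 0.08 rad and angle between the x axis of each of template0, template1, template2 and the x axis of file, either way round below 0.09 rad and x of template1 in the frame of file between -0.018 and -0.008 m and y of template1 in the frame of file between -0.005 and 0.005 m and x of template2 in the frame of file between -0.018 and -0.008 m and y of template2 in the frame of file between -0.005 and 0.005 m and value of joint arch above 1 rad), for 0.2 s.
3. the lever is pressed down and the rings are shut (value of joint each of lever, arch below 0.1 rad), for 0.2 s.
At the end, for the whole second after the job is handed in: Each template is on both posts, page side (centre within 5 mm of x -13, y 0 mm in the file frame, 0.09 rad of parallel, tilt under 0.08 rad, underside at most 23.5 mm above the bench); lever and arches within 0.1 rad of shut; each offcut inside the bin below its rim; all at rest (all of step 3 and x of template0 in the frame of file between -0.018 and -0.008 m and y of template0 in the frame of file between -0.005 and 0.005 m and z of each of template0, template1, template2 in the frame of file below 0.0235 m and angle between each of template0, template1, template2's own z axis and vertical below 0.08 rad and angle between the x axis of each of template0, template1, template2 and the x axis of file, either way round below 0.09 rad and x of template1 in the frame of file between -0.018 and -0.008 m and y of template1 in the frame of file between -0.005 and 0.005 m and x of template2 in the frame of file between -0.018 and -0.008 m and y of template2 in the frame of file between -0.005 and 0.005 m and x of offcut0 in the frame of bin between -0.083 and 0.083 m and y of offcut0 in the frame of bin between -0.083 and 0.083 m and z of each of offcut0, offcut1, offcut2, offcut3 in the frame of bin below 0.07 m and x of offcut1 in the frame of bin between -0.083 and 0.083 m and y of offcut1 in the frame of bin between -0.083 and 0.083 m and x of offcut2 in the frame of bin between -0.083 and 0.083 m and y of offcut2 in the frame of bin between -0.083 and 0.083 m and x of offcut3 in the frame of bin between -0.083 and 0.083 m and y of offcut3 in the frame of bin between -0.083 and 0.083 m and linear speed of each of template0, template1, template2, offcut0, offcut1, offcut2, offcut3 below 0.02 m/s); the robot touches nothing.
It fails at once if a bystander is moved by more than 4 cm (distance of any of breaker_small, breaker_large, screwdriver, tape_roll, mug from where it was at the start of the episode above 0.04 m).
Of template0, template1, template2 only 2 to 3 are there at a start; the rules pass over those that are not, and their reading is None.
Of offcut0, offcut1, offcut2, offcut3 only 2 to 3 are there at a start; the rules pass over those that are not, and their reading is None.
At some moment in a run one of offcut0, offcut1, offcut2, offcut3 may be knocked a few centimetres aside while the robot is not near it.
Once in a run the grip may slacken for a moment while it holds something.
It also fails if it takes over 210 s, if anything falls off the work surface, if the arm or the gripper's body presses on something with over 40 N, if the wrist force passes 120 N, or if a joint passes its speed limit or range.

## Working session

There is one attempt and no reset: what is moved stays moved. The work goes in short steps, Python scripts to look and compute and a tool call to move; the robot and the scene stay as the last step left them, time stands still between calls to the robot, and variables do not carry over. Pictures are saved under pics/ and viewed, at most 14 in all, crops included, and the job is handed in when it is done.

Besides the shell and the picture viewer there is one more tool, called as name(argument=value, ...) on one line, values as JSON. carry_out: Moves the arm, as the interface text tells. Its arguments: {"type":"object","properties":{"targets":{"type":"array","items":{"type":"number"}},"newtons":{"type":"number"}},"required":["targets"]}

```bash
mkdir -p pics
cat > h.py <<'E'
import numpy as np, cv2, json
from station import bot, imaging
def snap(name):
    d=imaging.read_camera(name); return d
def save(d,fn): cv2.imwrite('pics/'+fn,cv2.cvtColor(d['frame'],cv2.COLOR_RGB2BGR))
def K(d):
    h=d['frame'].shape[0]; f=h/2/np.tan(np.radians(d['fov_y'])/2); return f,d['cx'],d['cy']
def ray(d,u,v):
    f,cx,cy=K(d); P=np.array(d['pose']); r=P[:3,:3]@np.array([(u-cx)/f,-(v-cy)/f,-1.]); return P[:3,3],r
def onz(d,u,v,z):
    o,r=ray(d,u,v); return o+r*(z-o[2])/r[2]
def proj(d,p):
    f,cx,cy=K(d); P=np.array(d['pose']); c=P[:3,:3].T@(np.asarray(p)-P[:3,3]); return np.array([cx+f*c[0]/-c[2],cy+f*c[1]/c[2]])
def tri(d1,a,d2,b):
    o1,r1=ray(d1,*a);o2,r2=ray(d2,*b); A=np.stack([r1,-r2],1); s,_,_,_=np.linalg.lstsq(A,o2-o1,rcond=None)
    p,q=o1+r1*s[0],o2+r2*s[1]; return (p+q)/2,np.linalg.norm(p-q)
E
python3 - <<'E'
from h import *
for n in('scene','top'):
    d=snap(n); save(d,n+'0.png'); print(n,d.keys(),d['fov_y'],d['cx'],d['cy'],np.round(d['pose'],3).tolist(), {k:d[k] for k in d if k not in('frame','pose','fov_y','cx','cy')})
o=bot.get_obs(); print(o, bot.grip_point_offset)
E
```

```text
scene dict_keys(['frame', 'fov_y', 'cx', 'cy', 'pose']) 51.400350900383124 288.1434127176465 219.80920199912407 [[0.848, -0.301, 0.436, 0.983], [0.529, 0.451, -0.719, -0.724], [0.02, 0.84, 0.542, 0.611], [0.0, 0.0, 0.0, 1.0]] {}
top dict_keys(['frame', 'fov_y', 'cx', 'cy', 'pose']) 47.296843428278365 272.09061375307033 203.60585235472217 [[0.001, 0.986, -0.164, 0.307], [-1.0, 0.001, -0.001, 0.018], [-0.001, 0.164, 0.986, 1.372], [0.0, 0.0, 0.0, 1.0]] {}
{'t': 0.1, 'q': array([ 1.09390092,  0.47773763,  0.02238681,  1.55632878, -0.01152728,
        1.10929587, -0.08306458]), 'joint_vel': array([-2.88643020e-04, -2.81712094e-03, -9.81236747e-05, -2.36885095e-03,
       -4.08117543e-04, -2.80973641e-04, -3.88737604e-04]), 'joint_torque': array([ 4.15770468e-03, -5.97767544e+01,  1.61355045e+00, -2.81957173e+01,
        1.28169681e-02,  5.08796147e-03, -6.49596110e-07]), 'eef_pos': array([ 0.24311661, -0.6291386 ,  0.23042029]), 'tool_rot': array([-7.94002033e-04,  9.83046138e-01,  1.83356530e-01, -2.06826129e-04]), 'contact_force': array([-0.24146654, -0.47193016,  0.36535761]), 'torque': array([ 0.01110873, -0.01000872, -0.04594688]), 'grasp_force': 0.0, 'gripper_width': 1.0020034648313625} 0.0187
```

View pics/scene0.png

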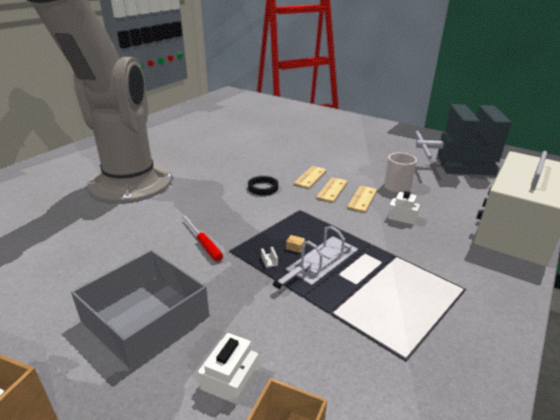

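View pics/top0.png

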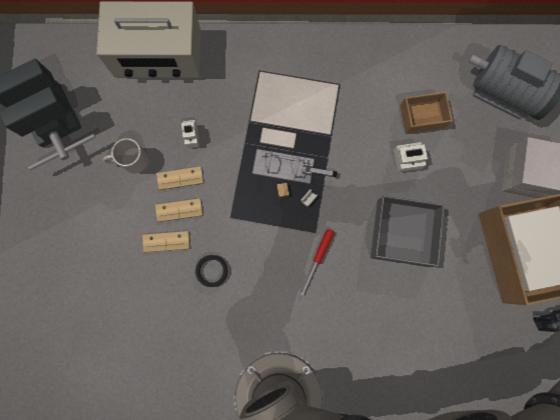

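The top view shows templates at about (180,178), (178,210) and (165,242), the wooden offcut at (283,190) and the PVC one at (309,198). The lever tip is at (336,174) and the bin at (408,232). I'll take enlarged crops next.

Run:
```python
from h import *
t=cv2.imread('pics/top0.png'); s=cv2.imread('pics/scene0.png')
cv2.imwrite('pics/topc.png',cv2.resize(t[60:260,140:350],None,fx=2.85,fy=2.85,interpolation=cv2.INTER_CUBIC))
cv2.imwrite('pics/scc.png',cv2.resize(s[155:305,220:420],None,fx=4,fy=4,interpolation=cv2.INTER_CUBIC))
```

```text
(no output)
```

View pics/topc.png

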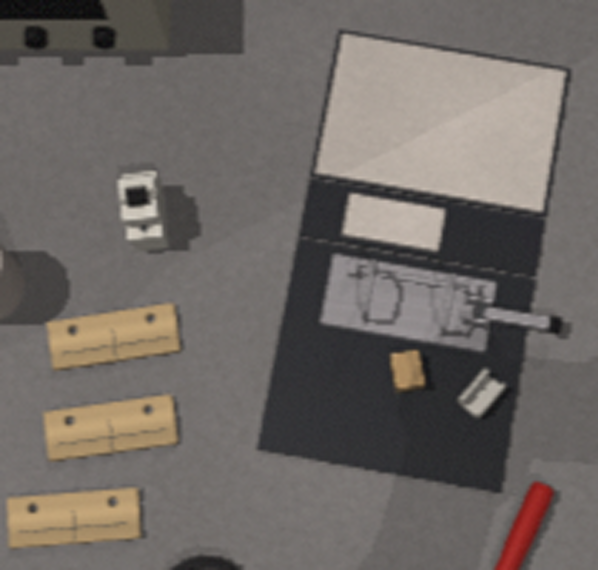

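View pics/scc.png

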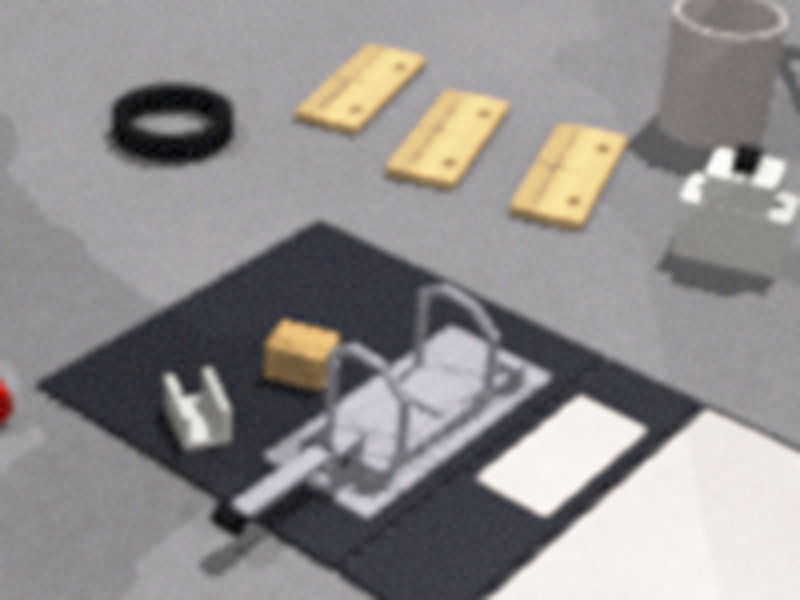

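The templates' holes are on their far (+x) long edge. The PVC channel stands open side up and the rings are shut. Now I'll measure.

```bash
cat > m.py <<'E'
from h import *
from scipy.optimize import least_squares
def mask(d,lo,hi,roi):
    hsv=cv2.cvtColor(d['frame'],cv2.COLOR_RGB2HSV); m=cv2.inRange(hsv,np.array(lo),np.array(hi)); z=np.zeros_like(m); x0,y0,x1,y1=roi; z[y0:y1,x0:x1]=m[y0:y1,x0:x1]; return z
def blobs(m,amin=40):
    n,l,st,c=cv2.connectedComponentsWithStats(m); return [(c[i],l==i,st[i]) for i in range(1,n) if st[i][4]>=amin]
def quad(d,b,z):
    cs,_=cv2.findContours(b.astype(np.uint8),cv2.RETR_EXTERNAL,cv2.CHAIN_APPROX_NONE)
    p=np.array([onz(d,*q[0],z)[:2] for q in max(cs,key=len)],np.float32); return cv2.minAreaRect(p*1000)
E
python3 - <<'E'
from m import *
T=snap('top');S=snap('scene')
for nm,d,roi in(('top',T,(130,150,330,270)),('scene',S,(220,150,420,300))):
    for c,b,st in blobs(mask(d,(12,70,90),(32,255,255),roi),25):
        z=.008 if st[4]>300 or nm=='scene' and c[1]<220 else .026
        print(nm,c.round(1),st[4],quad(d,b,z), onz(d,*c,z).round(4))
# file corners (hand picks)
pc={'top':[(231.2,217.9),(316.1,231.9),(260,71.2),(339.3,84.2)],'scene':[(300,210.5),(230,251)]}
for q in pc['top']: print('top',(onz(T,*q,.004)*1000).round(1))
for q in pc['scene']: print('sc',(onz(S,*q,.004)*1000).round(1))
# lever tip, offcut tri
for n,a,b in(('tip',(140+559/2.85,60+327/2.85),(220+230/4,155+516/4)),('wood top',(140+407/2.85,60+368/2.85),(220+302/4,155+336/4)),
 ('tmplA h left',(140+72/2.85,60+330/2.85),(220+602/4,155+149/4)),('tmplA h right',(140+150/2.85,60+317/2.85),(220+573/4,155+201/4)),
 ('pvc',(140+482/2.85,60+392/2.85),(220+197/4,155+405/4))):
    p,e=tri(T,a,S,b); print(n,(p*1000).round(1),round(e*1000,1))
E
```

```text
top [179.4 177.8] 769 ((609.7576904296875, 288.6232604980469), (51.575130462646484, 131.14613342285156), 9.062557220458984) [0.6096 0.289  0.008 ]
top [282.3 189.3] 133 ((571.9708862304688, -10.261116027832031), (37.152610778808594, 29.792390823364258), 11.071623802185059) [ 0.5723 -0.0101  0.026 ]
top [178.4 209.8] 789 ((515.8115234375, 288.4939880371094), (50.903411865234375, 131.51124572753906), 8.288389205932617) [0.5155 0.2887 0.008 ]
top [165.6 241.4] 804 ((424.556884765625, 322.0615234375), (50.653141021728516, 130.73101806640625), 4.72022008895874) [0.4244 0.3224 0.008 ]
scene [309.6 176.8] 376 ((424.1340026855469, 319.6102294921875), (53.021881103515625, 140.97177124023438), 4.9159836769104) [0.4256 0.3159 0.008 ]
scene [331.4 189.5] 429 ((515.8115844726562, 285.81298828125), (52.913047790527344, 141.0113067626953), 9.115047454833984) [0.517  0.2818 0.008 ]
scene [361.7 198.6] 468 ((609.9785766601562, 286.357666015625), (52.121238708496094, 142.1022491455078), 8.505270004272461) [0.6111 0.2825 0.008 ]
scene [294.4 242.6] 243 ((574.8215942382812, -20.423263549804688), (40.37406921386719, 61.81722640991211), 19.37238883972168) [ 0.5759 -0.0212  0.026 ]
top [492.6 136.8   4. ]
top [ 452.4 -107.     4. ]
top [941.3  56.2   4. ]
top [ 899.8 -183.2    4. ]
sc [497.3 138.2   4. ]
sc [ 454.  -104.9    4. ]
tip [ 618.1 -163.    24.8] 6.9
wood top [572.5 -11.3  28.9] 0.5
tmplA h left [616.3 330.9   7.2] 1.1
tmplA h right [629.3 251.1   8.1] 0.1
pvc [550.2 -86.8  17.9] 0.9
```

Run:
```python
from m import *
T=snap('top');S=snap('scene')
for c,b,st in blobs(mask(T,(0,0,130),(180,80,255),(298,185,322,210)),30): print('pvc',c,st[4],quad(T,b,.026))
# bin: dark/sat contour
g=cv2.cvtColor(T['frame'],cv2.COLOR_RGB2GRAY)
print('bin rim corners',[(onz(T,*q,.075)*1000).round(0)[:2].tolist() for q in((383,197),(446,202),(440,267),(373,258))])
# edges: subpixel edge along samples of the predicted boundary, both views
def edgefit(d,guess):
    g=cv2.GaussianBlur(cv2.cvtColor(d['frame'],cv2.COLOR_RGB2GRAY),(3,3),0).astype(np.float32)
    x0,y0,a=guess; R=lambda a:np.array([[np.cos(a),-np.sin(a)],[np.sin(a),np.cos(a)]])
    pts=[]
    for s,n,rng in(([-150,None],[-1,0],np.arange(-115,116,5)),([None,125],[0,1],np.arange(-140,70,5)),([None,-125],[0,-1],np.arange(-140,-5,5))):
        for r in rng:
            p=np.array([r if v is None else v for v in s],float); off=np.arange(-10,10.1,.5)
            prof=[]
            for o in off:
                w=np.array([x0,y0])+R(a)@(p+o*np.array(n)); u=proj(d,[w[0]/1e3,w[1]/1e3,.004]); prof.append(cv2.getRectSubPix(g,(1,1),(float(u[0]),float(u[1])))[0,0])
            gr=np.gradient(np.array(prof)); 
            if gr[5:-5].max()<1.5: continue
            w8=np.clip(gr,0,None)**2; o=(w8*off).sum()/w8.sum(); pts.append((n,s,R(a)@(p+o*np.array(n))+[x0,y0]))
    def res(q):
        out=[]
        for n,s,w in pts:
            l=R(q[2]).T@(w-q[:2]); out.append((l[0]+150) if n[0] else (l[1]-125*n[1]))
        return out
    f=least_squares(res,guess,loss='soft_l1'); return f.x,len(pts),np.std(f.fun)
for n,d in(('top',T),('scene',S)):
    q=(620,-10.5,-.169)
    for _ in range(3): q,k,sd=edgefit(d,q)
    print(n,np.round(q,2),np.degrees(q[2]).round(2),k,sd.round(2))
```

```text
pvc [309.52112676 199.11267606] 71 ((544.908203125, -88.178466796875), (14.134085655212402, 40.80978012084961), 45.15737533569336)
bin rim corners [[541.0, -286.0], [528.0, -458.0], [351.0, -432.0], [374.0, -253.0]]
top [ 6.1963e+02 -7.8000e+00 -1.8000e-01] -10.05 116 0.39
scene [ 6.1905e+02 -8.1000e+00 -1.7000e-01] -9.8 116 1.6
```

carry_out(targets=[0,19.2,33.9,0,-3.9,0,19.2,33.9,0,-3.9,0,19.2,33.9,0,-3.9,0,19.2,33.9,0,-3.9,0,19.2,33.9,0,-3.9,0,19.2,33.9,0,-3.9,0,19.2,33.9,0,-3.9,0,19.2,33.9,0,-3.9,0,19.2,33.9,0,-3.9,0,19.2,33.9,0,-3.9,0,19.2,33.9,0,-3.9,0,19.2,33.9,0,-3.9,0,19.2,33.9,0,-3.9,0,19.2,33.9,0,-3.9,0,19.2,33.9,0,-3.9,0,19.2,33.9,0,-3.9,0,0,0,-30,0,0,0,0,-30,0,0,0,0,-30,0,0,0,0,-10,0], newtons=30)

```text
t: 2.3
eef_pos: [0.5486, -0.087, 0.1285]
tool_rot: [0.001, 0.936, -0.352, -0.002]
contact_force: [-0.1, 0.6, 1.5]
gripper_width: 1.003
grasp_force: 0.0
```

carry_out(targets=[80,0,0,-30,0,80,0,0,-30,0,80,0,0,-20,0,80,0,0,-15,0,80,0,0,-13,0,80,0,0,-10,0,80,0,0,0,0,255,0,0,0,0,255,0,0,0,0,255,0,0,0,0,255,0,0,0,0,255,0,0,0,0,255,0,0,0,0,255,0,0,0,0])

```text
t: 3.7
eef_pos: [0.5514, -0.0873, 0.0142]
tool_rot: [-0.0, 0.936, -0.352, 0.001]
contact_force: [-0.2, -0.2, 5.6]
gripper_width: 0.297
grasp_force: 30.4
```

carry_out(targets=[255,0,0,20,0,255,0,0,35,0,255,0,0,35,0,255,0,0,40,0,255,-12.8,-33.8,0,0,255,-12.8,-33.8,0,0,255,-12.8,-33.8,0,0,255,-12.8,-33.8,0,0,255,-12.8,-33.8,0,0,255,-12.8,-33.8,0,0,255,-12.8,-33.8,0,0,255,-12.8,-33.8,0,0,255,0,0,0,0,255,0,0,-30,0,255,0,0,-30,0,255,0,0,-20,0,255,0,0,0,0])

```text
t: 5.4
eef_pos: [0.4464, -0.3556, 0.0606]
tool_rot: [-0.001, 0.936, -0.352, -0.003]
contact_force: [-0.7, 0.8, 0.3]
gripper_width: 0.292
grasp_force: 29.7
```

carry_out(targets=[60,0,0,0,0,60,0,0,0,0,60,0,0,0,0,60,0,0,40,0,60,0,0,40,0,60,12.5,34.5,0,5.2,60,12.5,34.5,0,5.2,60,12.5,34.5,0,5.2,60,12.5,34.5,0,5.2,60,12.5,34.5,0,5.2,60,12.5,34.5,0,5.2,60,12.5,34.5,0,5.2,60,12.5,34.5,0,5.2,60,12.5,34.5,0,5.2,60,12.5,34.5,0,5.2,60,0,0,-20,0,60,0,0,0,0])

```text
t: 7.1
eef_pos: [0.5722, -0.0116, 0.1223]
tool_rot: [-0.0, 0.996, 0.095, -0.001]
contact_force: [-1.3, -0.9, -0.4]
gripper_width: 0.761
grasp_force: 0.0
```

Run:
```python
from m import *
S=snap('scene'); cv2.imwrite('pics/s1.png',cv2.cvtColor(cv2.resize(S['frame'],None,fx=1.4,fy=1.4,interpolation=cv2.INTER_CUBIC),cv2.COLOR_RGB2BGR))
```

```text
(no output)
```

View pics/s1.png

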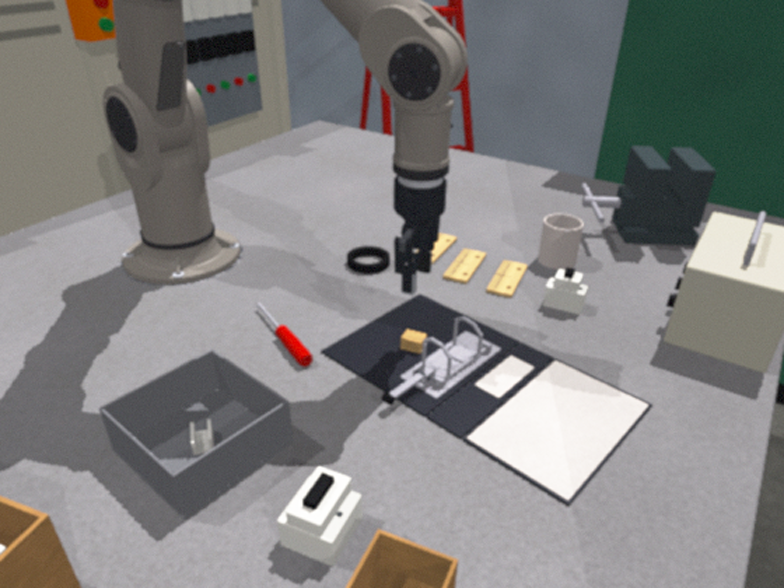

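The PVC channel is in the bin at about (201,436), and the wooden offcut hasn't moved at (412,341). I'll grasp that one next.

carry_out(targets=[60,0,0,-30,0,60,0,0,-30,0,60,0,0,-20,0,60,0,0,-15,0,60,0,0,-13,0,60,0,0,0,0,60,0,0,0,0,255,0,0,0,0,255,0,0,0,0,255,0,0,0,0,255,0,0,0,0,255,0,0,0,0,255,0,0,0,0,255,0,0,20,0,255,0,0,40,0,255,0,0,40,0,255,0,0,30,0])

```text
t: 8.85
eef_pos: [0.5737, -0.0125, 0.1478]
tool_rot: [0.0, 0.996, 0.094, 0.001]
contact_force: [0.4, -0.4, -0.3]
gripper_width: 0.32
grasp_force: 29.7
```

carry_out(targets=[255,-13.4,-33.2,0,0,255,-13.4,-33.2,0,0,255,-13.4,-33.2,0,0,255,-13.4,-33.2,0,0,255,-13.4,-33.2,0,0,255,-13.4,-33.2,0,0,255,-13.4,-33.2,0,0,255,-13.4,-33.2,0,0,255,-13.4,-33.2,0,0,255,-13.4,-33.2,0,0,255,0,0,-30,0,255,0,0,-30,0,255,0,0,-18,0,255,0,0,0,0])

```text
t: 10.25
eef_pos: [0.4373, -0.3434, 0.0649]
tool_rot: [-0.002, 0.996, 0.094, -0.002]
contact_force: [-0.1, -0.1, 0.4]
gripper_width: 0.317
grasp_force: 29.7
```

carry_out(targets=[100,0,0,0,0,100,0,0,0,0,100,0,0,0,0,100,0,0,40,0,100,0,0,40,0,120,22.4,23.1,0,8.5,120,22.4,23.1,0,8.5,120,22.4,23.1,0,8.5,120,22.4,23.1,0,8.5,120,22.4,23.1,0,8.5,120,22.4,23.1,0,8.5,120,22.4,23.1,0,8.5,120,22.4,23.1,0,8.5,120,0,0,0,1.2,120,0,0,0,0])

```text
t: 11.75
eef_pos: [0.6187, -0.1593, 0.1479]
tool_rot: [0.0, 0.766, 0.643, 0.0]
contact_force: [-0.7, -0.1, 0.2]
gripper_width: 0.524
grasp_force: 0.0
```

Run:
```python
from m import *
o=bot.get_obs(); print(o['q'].round(2),o['eef_pos'],o['tool_rot'])
S=snap('scene'); T=snap('top')
a=cv2.resize(S['frame'][150:350,60:360],(600,400),interpolation=cv2.INTER_CUBIC); cv2.imwrite('pics/s2.png',cv2.cvtColor(a,cv2.COLOR_RGB2BGR))
```

```text
[ 0.52  0.55 -0.51  1.69  0.32  0.97 -0.28] [ 0.61872858 -0.15930101  0.14786874] [2.75290348e-04 7.66272341e-01 6.42515808e-01 2.45778394e-04]
```

View pics/s2.png

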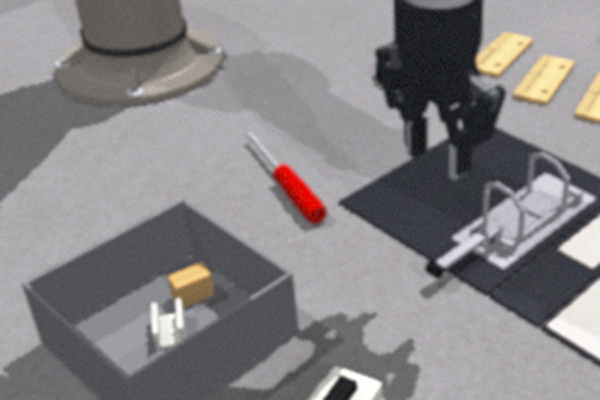

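Both offcuts are in the bin. I'll go down and pinch the lever tip.

carry_out(targets=[120,0,-1,-40,0,120,0,0,-40,0,120,0,0,-30,0,120,0,0,-15,0,120,0,0,-13,0,120,0,0,0,0,255,0,0,0,0,255,0,0,0,0,255,0,0,0,0,255,0,0,0,0,255,0,0,0,0,255,0,0,0,0], newtons=40)

```text
t: 13.05
eef_pos: [0.6184, -0.1609, 0.0109]
tool_rot: [0.0, 0.767, 0.642, -0.0]
contact_force: [-3.4, 0.2, 4.6]
gripper_width: 0.175
grasp_force: 39.6
```

carry_out(targets=[255,0.1,0.4,7.5,0,255,0.2,1.1,7.4,0,255,0.3,1.9,7.3,0,255,0.4,2.6,7.0,0,255,0.6,3.3,6.8,0,255,0.7,3.8,6.4,0,255,0.8,4.4,6.0,0,255,0.9,5.0,5.5,0,255,1.0,5.5,4.9,0,255,1.0,6.0,4.4,0,255,1.1,6.4,3.7,0,255,1.2,6.7,3.1,0,255,1.2,7.0,2.4,0,255,1.3,7.2,1.6,0,255,0,0,0,0,255,0,0,0,0])

```text
t: 14.65
eef_pos: [0.6298, -0.0965, 0.0845]
tool_rot: [-0.0, 0.766, 0.643, 0.001]
contact_force: [-4.4, 2.3, 7.6]
gripper_width: 0.171
grasp_force: 38.9
```

carry_out(targets=[120,0,0,0,0,120,0,0,0,0,120,0,0,0,0,120,0,0,30,0,120,0,0,30,0,120,0,0,30,0,120,-1.7,32.2,0,1.6,120,-1.7,32.2,0,1.6,120,-1.7,32.2,0,1.6,120,-1.7,32.2,0,1.6,60,-1.7,32.2,0,1.6,60,-1.7,32.2,0,1.6,60,-1.7,32.2,0,1.6,60,-1.7,32.2,0,1.6,60,-1.7,32.2,0,1.6,60,-1.7,32.2,0,1.6,60,-1.7,32.2,0,1.6,60,-1.7,32.2,0,1.6,60,0,0,-40,0,60,0,0,-40,0])

```text
t: 16.65
eef_pos: [0.6095, 0.2896, 0.0937]
tool_rot: [0.0, 0.648, 0.762, 0.002]
contact_force: [0.3, -0.9, -1.4]
gripper_width: 0.766
grasp_force: 0.0
```

Run:
```python
from m import *
o=bot.get_obs(); print(o['q'].round(2),o['eef_pos'],o['tool_rot'])
S=snap('scene')
a=cv2.resize(S['frame'][130:330,200:440],(720,600),interpolation=cv2.INTER_CUBIC); cv2.imwrite('pics/s3.png',cv2.cvtColor(a,cv2.COLOR_RGB2BGR))
```

```text
[-0.13  0.69 -0.6   1.64  0.46  0.95 -0.73] [0.60946155 0.2895989  0.09372431] [3.32398855e-04 6.47804877e-01 7.61802880e-01 2.25894348e-03]
```

View pics/s3.png

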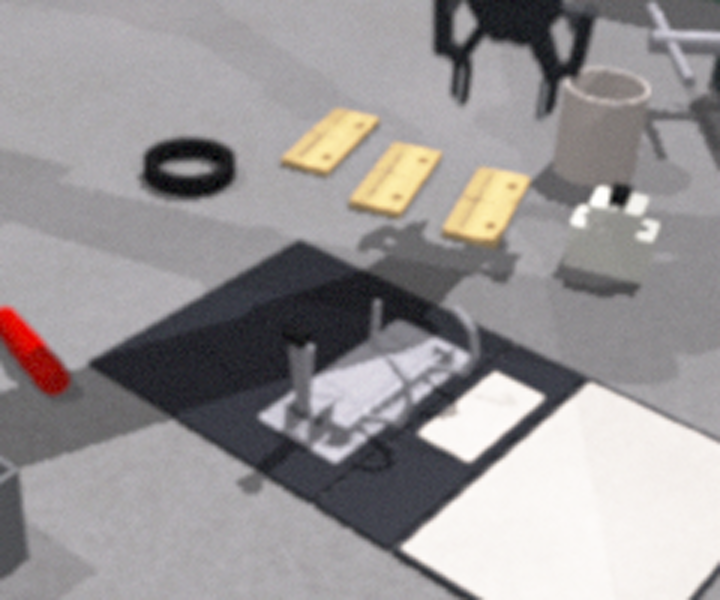

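carry_out(targets=[80,0,-0.5,-35,0,80,0,0,-25,0,80,0,0,-15,0,80,0,0,-7,0,80,0,0,-4,0,80,0,0,0,0,80,0,0,-2,0,80,0,0,-2,0,80,0,0,0,0])

```text
t: 17.6
eef_pos: [0.6089, 0.2863, 0.0036]
tool_rot: [0.0, 0.649, 0.761, 0.0]
contact_force: [-0.6, -0.0, -0.0]
gripper_width: 0.688
grasp_force: 0.0
```

Run:
```python
from m import *
S=snap('scene'); T=snap('top')
a=-.1725;c,s=np.cos(a),np.sin(a)
for y in(-40,40):
    p=np.array([619.4-s*y,-8+c*y,50])/1e3; print(y,proj(S,p),proj(T,p))
i=cv2.resize(S['frame'][165:245,300:410],(792,576),interpolation=cv2.INTER_CUBIC); 
j=cv2.resize(S['frame'][215:275,285:365],(792,594),interpolation=cv2.INTER_CUBIC)
cv2.imwrite('pics/s4.png',cv2.cvtColor(np.vstack([cv2.resize(i,(396,288)),cv2.resize(j,(396,297))]),cv2.COLOR_RGB2BGR))
```

```text
-40 [302.82161618 244.98504163] [295.67827711 173.68411898]
40 [325.29828068 230.0419483 ] [267.78718456 168.92240165]
```

View pics/s4.png

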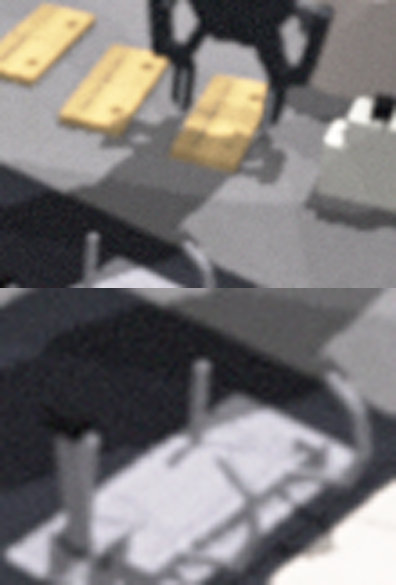

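carry_out(targets=[84,0,0,-1.5,0,84,0,0,-1.5,0,84,0,0,0,0])

```text
t: 18.0
eef_pos: [0.6086, 0.2862, -0.0]
tool_rot: [-0.0, 0.649, 0.761, -0.0]
contact_force: [0.2, -0.7, 0.1]
gripper_width: 0.671
grasp_force: 0.0
```

carry_out(targets=[84,0,0,-1.5,0,84,0,0,0,0])

```text
t: 18.2
eef_pos: [0.6086, 0.2863, -0.0015]
tool_rot: [-0.0, 0.649, 0.761, -0.0]
contact_force: [0.0, -0.8, -0.3]
gripper_width: 0.671
grasp_force: 0.0
```

carry_out(targets=[84,0,0,-1.5,0,84,0,0,0,0])

```text
t: 18.4
eef_pos: [0.6086, 0.2863, -0.0029]
tool_rot: [-0.0, 0.649, 0.761, -0.0]
contact_force: [-0.2, -0.6, -0.1]
gripper_width: 0.671
grasp_force: 0.0
```

carry_out(targets=[255,0,0,0,0,255,0,0,0,0,255,0,0,0,0,255,0,0,0,0,255,0,0,0,0], newtons=60)

```text
t: 18.9
eef_pos: [0.609, 0.2867, -0.0023]
tool_rot: [0.0, 0.649, 0.761, 0.0]
contact_force: [0.1, -0.1, 4.6]
gripper_width: 0.564
grasp_force: 62.6
```

carry_out(targets=[255,0,0,15,0,255,0,0,30,0,255,0,0,30,0,255,0,0,25,0,255,-0.3,-29.5,0,-1.9,255,-0.3,-29.5,0,-1.9,255,-0.2,-29.5,0,-1.9,255,-0.2,-29.5,0,-1.9,255,-0.2,-29.5,0,-1.9,255,-0.2,-29.5,0,-1.9,255,-0.2,-29.5,0,-1.9,255,-0.2,-29.5,0,-1.9,255,-0.3,-29.5,0,-1.9,255,-0.3,-29.5,0,-2,255,0,0,-15,0,255,0,0,-15,0,255,0,0,-8,0,255,0,0,0,0,255,0,0,0,0])

```text
t: 20.8
eef_pos: [0.6062, -0.0072, 0.0592]
tool_rot: [-0.0, 0.765, 0.644, 0.0]
contact_force: [0.5, -0.3, -1.4]
gripper_width: 0.562
grasp_force: 62.0
```

```bash
cat > held.py <<'E'
from m import *
def T2(q): a=q; return np.array([[np.cos(a),-np.sin(a)],[np.sin(a),np.cos(a)]])
F0=np.array([619.4,-8.]); FA=-.1725
if __name__=='__main__':
    o=bot.get_obs(); e=o['eef_pos']*1e3; w,x,y,z=o['tool_rot']; print(e.round(1),'closing',(90+2*np.degrees(np.arctan2(y,x))).round(2),o['gripper_width'].round(3),o['contact_force'].round(1))
    zt=(e[2]+2.3+8)/1e3
    im=[]
    for n,roi in(('top',(225,130,345,215)),('scene',(240,180,370,290))):
        d=snap(n); m=mask(d,(12,70,80),(32,255,255),roi)
        for c,b,st in blobs(m,60):
            r=quad(d,b,zt); print(n,st[4],np.round(r[0],1),np.round(r[1],1),round(r[2],1),'file frame c',(T2(-FA)@(np.array(r[0])-F0)).round(1))
        x0,y0,x1,y1=roi; im.append(cv2.resize(d['frame'][y0:y1,x0:x1],None,fx=4.5 if n=='scene' else 3.5,fy=4.5 if n=='scene' else 3.5,interpolation=cv2.INTER_CUBIC))
    import sys
    if len(sys.argv)>1: save({'frame':im[1]},sys.argv[1]+'s.png'); save({'frame':im[0]},sys.argv[1]+'t.png')
E
python3 held.py h1
```

```text
Traceback (most recent call last):
  File "held.py", line 5, in <module>
    o=bot.get_obs(); e=o['eef_pos']*1e3; w,x,y,z=o['tool_rot']; print(e.round(1),'closing',(90+2*np.degrees(np.arctan2(y,x))).round(2),o['gripper_width'].round(3),o['contact_force'].round(1))
                                                                                                                                       ^^^^^^^^^^^^^^^^^^^^^^^^
AttributeError: 'float' object has no attribute 'round'
```

```bash
sed -i "s/o\['gripper_width'\].round(3)/round(o['gripper_width'],3)/" held.py; python3 held.py h1
```

```text
[606.2  -7.2  59.2] closing 170.15 0.562 [ 0.5 -0.3 -1.4]
top 241 [614.4  34.3] [54.  50.7] 80.4 file frame c [-12.1  40.9]
scene 220 [572.8 195. ] [42.9 97.7] 23.0 file frame c [-80.7 192. ]
scene 557 [607.  -16.3] [119.9  59. ] 81.1 file frame c [-10.7 -10.3]
scene 66 [636.1  33.9] [48.2 15.1] 89.8 file frame c [ 9.3 44.1]
```

View pics/h1s.png

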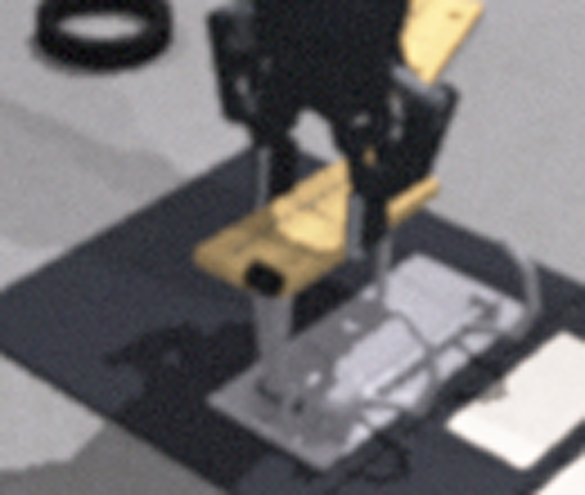

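carry_out(targets=[255,-0.5,-1.5,0,0,255,0,0,-3,0,255,0,0,-3,0,255,0,0,-3,0,255,0,0,-3,0,255,0,0,0,0])

```text
t: 21.5
eef_pos: [0.6054, -0.0102, 0.0467]
tool_rot: [-0.0, 0.766, 0.643, -0.0]
contact_force: [0.0, 0.2, -0.4]
gripper_width: 0.563
grasp_force: 62.0
```

carry_out(targets=[255,0,0,-2,0,255,0,0,-2,0,255,0,0,-2,0,255,0,0,0,0])

```text
t: 21.9
eef_pos: [0.6056, -0.0102, 0.041]
tool_rot: [-0.0, 0.766, 0.643, -0.0]
contact_force: [0.0, 0.4, 0.0]
gripper_width: 0.56
grasp_force: 62.0
```

```bash
python3 held.py h2
```

```text
[605.6 -10.2  41. ] closing 170.03 0.56 [0.  0.4 0. ]
top 238 [612.3  30.3] [54.7 49.7] 75.7 file frame c [-13.6  36.5]
scene 280 [556.2 213.6] [ 44.3 127.7] 14.7 file frame c [-100.3  207.5]
scene 516 [606.3 -19.9] [122.6  59. ] 81.1 file frame c [-10.8 -14. ]
scene 65 [637.7  30.4] [47.1 13.9] 83.0 file frame c [11.4 41. ]
```

View pics/h2s.png

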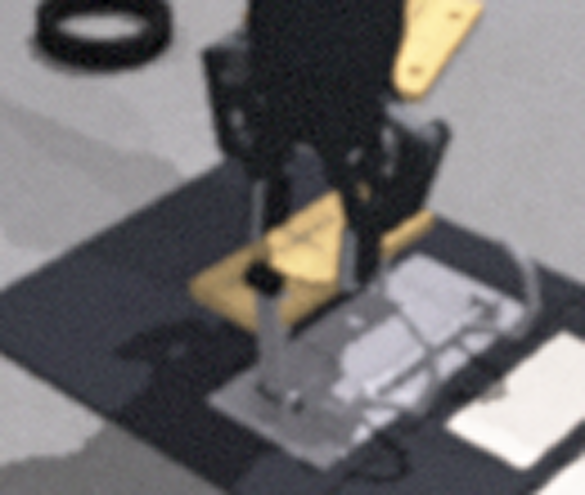

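No contact force with the underside 7 mm below the post tips, so it is threaded. I'll keep lowering.

carry_out(targets=[255,0.2,1,-4,0,255,0,0,-6,0,255,0,0,-6,0,255,0,0,-6,0,255,0,0,-6,0,255,0,0,-5,0,255,0,0,-2,0,255,0,0,0,0])

```text
t: 22.8
eef_pos: [0.6058, -0.0091, 0.0059]
tool_rot: [-0.0, 0.766, 0.643, -0.0]
contact_force: [0.3, 0.2, -0.3]
gripper_width: 0.56
grasp_force: 62.0
```

carry_out(targets=[255,0,0,-2,0,255,0,0,-1,0,255,0,0,0,0,85,0,0,0,0,85,0,0,0,0,85,0,0,0,0])

```text
t: 23.4
eef_pos: [0.6062, -0.0091, 0.0035]
tool_rot: [0.0, 0.766, 0.643, 0.0]
contact_force: [-0.6, -0.9, -0.2]
gripper_width: 0.669
grasp_force: 0.0
```

carry_out(targets=[85,0,0,10,0,85,0,0,25,0,85,0,0,30,0,85,0,0,40,0,85,0,0,10,0,85,0,0,0,0])

```text
t: 24.0
eef_pos: [0.6076, -0.009, 0.121]
tool_rot: [0.002, 0.766, 0.643, 0.002]
contact_force: [0.5, -0.5, -0.2]
gripper_width: 0.671
grasp_force: 0.0
```

carry_out(targets=[80,-9,29.8,0,1.8,80,-9,29.8,0,1.8,80,-9,29.8,0,1.8,80,-9,29.8,0,1.8,80,-9,29.8,0,1.8,80,-9,29.8,0,1.8,80,-9,29.8,0,1.8,80,-9,29.8,0,1.8,80,-9,29.8,0,1.9,80,-9,29.8,0,1.9,80,0,0,0,0,80,0,0,0,0])

```text
t: 25.2
eef_pos: [0.515, 0.2889, 0.1171]
tool_rot: [-0.0, 0.654, 0.757, -0.001]
contact_force: [0.3, -0.9, -0.4]
gripper_width: 0.684
grasp_force: 0.0
```

```bash
cat > look.py <<'E'
from held import *
import sys
o=bot.get_obs(); w,x,y,z=o['tool_rot']; print((o['eef_pos']*1e3).round(1),'closing',round(90+2*np.degrees(np.arctan2(y,x)),2))
for n in('top','scene'):
    d=snap(n)
    for c,b,st in blobs(mask(d,(12,70,80),(32,255,255),(130,140,345,270)if n=='top' else(220,150,420,300)),60):
        r0=onz(d,*c,.012)*1e3; inf=abs(r0[1])<90; r=quad(d,b,float(sys.argv[1])/1e3 if inf else .008)
        print(n,st[4],np.round(r[0],1),np.round(r[1],1),round(r[2],1),('file',(T2(-FA)@(np.array(r[0])-F0)).round(1)) if inf else '')
E
python3 look.py 12
```

```text
[515.  288.9 117.1] closing 188.32
top 763 [607.2  -5.7] [132.8  51.7] 80.3 ('file', array([-12.4,   0.2]))
top 727 [424.5 322. ] [ 50.6 130.7] 4.7 
scene 374 [424.1 319.6] [ 53. 141.] 4.9 
scene 428 [516.1 285.3] [ 52.3 142.4] 8.1 
scene 516 [608.6   4.2] [117.4  56.6] 79.7 ('file', array([-12.8,  10.1]))
scene 172 [584.  -52.7] [31.4 59.2] 31.0 ('file', array([-27.2, -50.2]))
```

carry_out(targets=[80,0.5,0,-40,0,80,0,0,-35,0,80,0,0,-20,0,80,0,0,-10,0,82,0,0,-7,0,84,0,0,-4,0,84,0,0,-2,0,84,0,0,-1,0,84,0,0,0,0,255,0,0,0,0,255,0,0,0,0,255,0,0,0,0,255,0,0,0,0,255,0,0,0,0])

```text
t: 26.7
eef_pos: [0.5169, 0.2891, 0.0004]
tool_rot: [0.0, 0.655, 0.756, 0.0]
contact_force: [-0.9, -1.3, 6.6]
gripper_width: 0.561
grasp_force: 61.3
```

carry_out(targets=[255,0,0,15,0,255,0,0,30,0,255,0,0,30,0,255,0,0,25,0,255,9,-29.5,0,-1.8,255,9,-29.5,0,-1.8,255,9,-29.5,0,-1.8,255,9,-29.5,0,-1.8,255,9,-29.5,0,-1.8,255,9,-29.5,0,-1.8,255,9,-29.5,0,-1.8,255,9,-29.5,0,-1.8,255,9,-29.5,0,-1.9,255,9,-29.5,0,-1.9,255,0,0,-15,0,255,0,0,-15,0,255,0,0,-6,0,255,0,0,0,0,255,0,0,0,0])

```text
t: 28.6
eef_pos: [0.6064, -0.0048, 0.0635]
tool_rot: [-0.0, 0.765, 0.644, 0.0]
contact_force: [-0.0, -0.3, -0.6]
gripper_width: 0.557
grasp_force: 62.1
```

```bash
sed -i 's/e\[2\]+2.3+8/e[2]+8/' held.py; python3 held.py h3
```

```text
[606.4  -4.8  63.5] closing 170.14 0.557 [-0.  -0.3 -0.6]
top 299 [608.   36.6] [51.8 61.3] 78.5 file frame c [-18.9  42. ]
scene 1029 [625.8 -38.8] [162.7 102. ] 80.7 file frame c [ 11.6 -29.2]
scene 66 [635.5  34.7] [45.8 15.2] 89.9 file frame c [ 8.5 44.8]
scene 169 [ 630.6 -117.4] [47.2 33.9] 80.4 file frame c [  29.8 -105.9]
```

carry_out(targets=[255,0,-0.5,-3,0,255,0,0,-4,0,255,0,0,-3,0,255,0,0,-3,0,255,0,0,-3,0,255,0,0,0,0])

```text
t: 29.3
eef_pos: [0.6062, -0.0066, 0.0467]
tool_rot: [-0.0, 0.766, 0.643, -0.0]
contact_force: [-1.5, 0.3, -0.4]
gripper_width: 0.557
grasp_force: 62.1
```

carry_out(targets=[255,0,0,-2,0,255,0,0,-2,0,255,0,0,-2,0,255,0,0,-2,0,255,0,0,0,0])

```text
t: 29.8
eef_pos: [0.6063, -0.0066, 0.039]
tool_rot: [-0.0, 0.766, 0.643, -0.0]
contact_force: [-0.4, -0.3, 0.1]
gripper_width: 0.559
grasp_force: 62.1
```

carry_out(targets=[255,0,0,-6,0,255,0,0,-6,0,255,0,0,-6,0,255,0,0,-4,0,255,0,0,-2,0,255,0,0,-1,0,255,0,0,0,0])

```text
t: 30.5
eef_pos: [0.6065, -0.0066, 0.0142]
tool_rot: [-0.0, 0.766, 0.643, -0.0]
contact_force: [0.1, -0.8, 0.1]
gripper_width: 0.557
grasp_force: 62.1
```

carry_out(targets=[85,0,0,0,0,85,0,0,0,0,85,0,0,0,0,85,0,0,10,0,85,0,0,25,0,85,0,0,30,0,85,0,0,30,0,85,0,0,10,0,85,0,0,0,0])

```text
t: 31.4
eef_pos: [0.6077, -0.0066, 0.1213]
tool_rot: [0.001, 0.766, 0.643, 0.001]
contact_force: [0.5, 0.5, 0.2]
gripper_width: 0.666
grasp_force: 0.0
```

carry_out(targets=[80,-15.2,27.4,0,1.2,80,-15.2,27.4,0,1.2,80,-15.2,27.4,0,1.2,80,-15.2,27.4,0,1.2,80,-15.2,27.4,0,1.2,80,-15.2,27.4,0,1.2,80,-15.2,27.4,0,1.2,80,-15.2,27.4,0,1.2,80,-15.2,27.4,0,1.2,80,-15.2,27.4,0,1.3,80,-15.2,27.4,0,1.3,80,-15.2,27.4,0,1.3,80,0,0,0,0,80,0,0,0,0])

```text
t: 32.8
eef_pos: [0.4231, 0.322, 0.1181]
tool_rot: [-0.0, 0.677, 0.736, -0.001]
contact_force: [0.6, -0.8, 0.1]
gripper_width: 0.686
grasp_force: 0.0
```

```bash
python3 look.py 20
```

```text
[423.1 322.  118.1] closing 184.83
top 797 [606.5  -5.6] [132.5  52.9] 80.0 ('file', array([-13.1,   0.2]))
scene 377 [424.1 319.1] [ 53.3 142. ] 4.9 
scene 606 [610.9  -0.9] [124.3  62.8] 80.0 ('file', array([-9.6,  5.6]))
scene 213 [585.3 -57.4] [33.3 70. ] 31.0 ('file', array([-25.1, -54.5]))
```

Two are stacked in place. Now the third.

carry_out(targets=[80,0.7,0,-40,0,80,0,0,-35,0,80,0,0,-20,0,80,0,0,-10,0,82,0,0,-7,0,84,0,0,-4,0,84,0,0,-3,0,84,0,0,-1,0,84,0,0,0,0,255,0,0,0,0,255,0,0,0,0,255,0,0,0,0,255,0,0,0,0,255,0,0,0,0])

```text
t: 34.3
eef_pos: [0.4251, 0.3224, 0.0003]
tool_rot: [0.0, 0.677, 0.736, 0.0]
contact_force: [-1.3, -1.1, 5.8]
gripper_width: 0.555
grasp_force: 60.9
```

carry_out(targets=[255,0,0,15,0,255,0,0,30,0,255,0,0,30,0,255,0,0,25,0,255,15.1,-27.3,0,-1.2,255,15.1,-27.3,0,-1.2,255,15.1,-27.3,0,-1.2,255,15.1,-27.3,0,-1.2,255,15.1,-27.3,0,-1.2,255,15.1,-27.3,0,-1.2,255,15.1,-27.3,0,-1.2,255,15.1,-27.3,0,-1.2,255,15.1,-27.3,0,-1.2,255,15.1,-27.3,0,-1.3,255,15.1,-27.4,0,-1.3,255,15.1,-27.5,0,-1.3,255,0,0,-15,0,255,0,0,-15,0])

```text
t: 36.1
eef_pos: [0.6066, -0.0064, 0.0697]
tool_rot: [0.0, 0.766, 0.642, 0.001]
contact_force: [0.1, 0.1, -0.7]
gripper_width: 0.555
grasp_force: 62.4
```

carry_out(targets=[255,0,0,-6,0,255,0,0,0,0,255,0,0,0,0,255,0,0,0,0])

```text
t: 36.5
eef_pos: [0.6063, -0.0049, 0.0639]
tool_rot: [0.0, 0.766, 0.643, 0.0]
contact_force: [0.5, -0.3, -1.4]
gripper_width: 0.558
grasp_force: 62.3
```

```bash
python3 held.py h4
```

```text
[606.3  -4.9  63.9] closing 170.1 0.558 [ 0.5 -0.3 -1.4]
top 297 [608.9  36.8] [51.6 61.2] 80.4 file frame c [-18.1  42.3]
scene 1067 [625.5 -40. ] [160.3 102.8] 80.2 file frame c [ 11.5 -30.5]
scene 72 [635.7  34.1] [45.8 15.3] 89.9 file frame c [ 8.9 44.2]
scene 206 [ 621.3 -117.7] [30.3 60. ] 32.6 file frame c [  20.7 -107.7]
```

Nearly the same as the previous one, so I'll make the same descent.

carry_out(targets=[255,0,-0.5,-3,0,255,0,0,-4,0,255,0,0,-3,0,255,0,0,-3,0,255,0,0,-3,0,255,0,0,0,0])

```text
t: 37.2
eef_pos: [0.6057, -0.0062, 0.0467]
tool_rot: [-0.0, 0.766, 0.643, -0.0]
contact_force: [0.3, 0.5, 0.4]
gripper_width: 0.556
grasp_force: 62.3
```

carry_out(targets=[255,0,0,-2,0,255,0,0,-2,0,255,0,0,-2,0,255,0,0,-2,0,255,0,0,0,0])

```text
t: 37.7
eef_pos: [0.6058, -0.0063, 0.039]
tool_rot: [-0.0, 0.766, 0.643, -0.0]
contact_force: [0.1, -0.1, -0.7]
gripper_width: 0.562
grasp_force: 62.4
```

carry_out(targets=[255,0,0,-5,0,255,0,0,-5,0,255,0,0,-4,0,255,0,0,-2,0,255,0,0,0,0])

```text
t: 38.2
eef_pos: [0.6058, -0.0062, 0.0228]
tool_rot: [-0.0, 0.766, 0.643, -0.0]
contact_force: [1.0, -0.4, -1.3]
gripper_width: 0.559
grasp_force: 62.4
```

carry_out(targets=[255,0,0,-1.5,0,255,0,0,0,0,85,0,0,0,0,85,0,0,0,0,85,0,0,0,0,85,0,0,10,0,85,0,0,30,0,85,0,0,35,0,85,0,0,40,0,85,0,0,35,0,85,-40,0,0,0,85,-40,0,0,0,85,-40,0,0,0,85,0,0,0,0])

```text
t: 39.6
eef_pos: [0.4805, -0.0067, 0.1716]
tool_rot: [-0.0, 0.766, 0.643, -0.003]
contact_force: [0.3, -0.7, 0.1]
gripper_width: 0.667
grasp_force: 0.0
```

```bash
python3 look.py 28
python3 - <<'E'
from m import *
S=snap('scene')
a=cv2.resize(S['frame'][150:300,200:400],(800,600),interpolation=cv2.INTER_CUBIC); save({'frame':a},'s5.png')
E
```

```text
[480.5  -6.7 171.6] closing 170.09
scene 720 [612.7  -4.3] [134.3  70.1] 80.3 ('file', array([-7.2,  2.5]))
scene 256 [588.9 -63.4] [33.2 76.5] 32.6 ('file', array([-20.6, -59.8]))
```

View pics/s5.png

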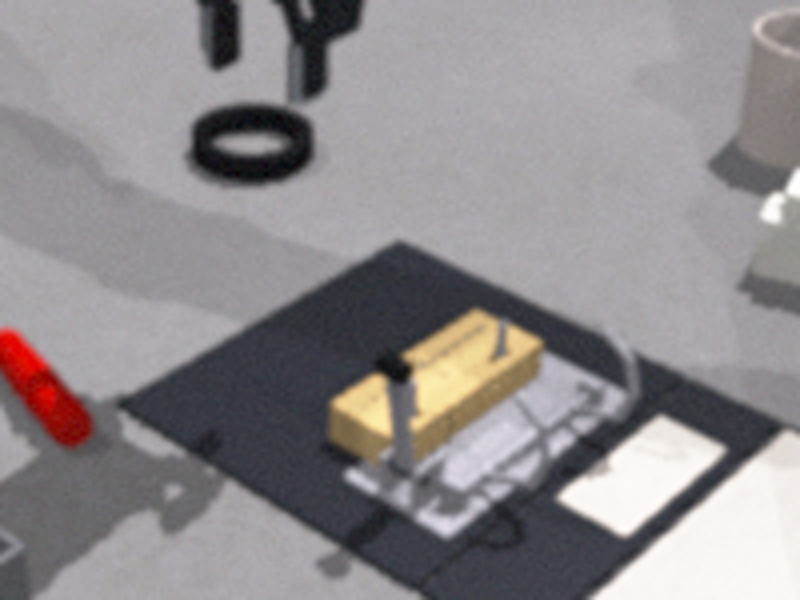

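The pile is square on both posts, and the lever tip is at about (393,367) in the crop. Back to the lever.

carry_out(targets=[120,28.8,-18.1,0,0,120,28.8,-18.1,0,0,120,28.8,-18.1,0,0,120,28.8,-18.1,0,0,120,28.8,-18.1,0,0,120,0,0,0,0,120,0,0,0,0])

```text
t: 40.45
eef_pos: [0.6312, -0.0968, 0.1713]
tool_rot: [-0.0, 0.766, 0.643, 0.0]
contact_force: [-0.6, 0.7, 0.1]
gripper_width: 0.531
grasp_force: 0.0
```

carry_out(targets=[120,-1,-1,-30,0,120,0,0,-30,0,120,0,0,-15,0,120,0,0,-13,0,120,0,0,0,0,255,0,0,0,0,255,0,0,0,0,255,0,0,0,0,255,0,0,0,0,255,0,0,0,0], newtons=40)

```text
t: 41.45
eef_pos: [0.6295, -0.0976, 0.0853]
tool_rot: [0.001, 0.766, 0.643, 0.0]
contact_force: [-2.3, 1.3, 5.8]
gripper_width: 0.174
grasp_force: 39.4
```

Gripped at 0.174, the same opening as the first pinch. I'll run the arc in reverse.

carry_out(targets=[255,-1.3,-7.2,-1.6,0,255,-1.2,-7.0,-2.4,0,255,-1.2,-6.7,-3.1,0,255,-1.1,-6.4,-3.7,0,255,-1.0,-6.0,-4.4,0,255,-1.0,-5.5,-4.9,0,255,-0.9,-5.0,-5.5,0,255,-0.8,-4.4,-6.0,0,255,-0.7,-3.8,-6.4,0,255,-0.6,-3.3,-6.8,0,255,-0.4,-2.6,-7.0,0,255,-0.3,-1.9,-7.3,0,255,-0.2,-1.1,-7.4,0,255,-0.1,-0.4,-7.5,0,255,0,0,0,0,255,0,0,0,0])

```text
t: 43.05
eef_pos: [0.6178, -0.1628, 0.0098]
tool_rot: [0.001, 0.767, 0.642, -0.001]
contact_force: [-1.0, -6.6, -1.4]
gripper_width: 0.173
grasp_force: 48.2
```

carry_out(targets=[120,0,0,0,0,120,0,0,0,0,120,0,0,0,0,120,0,0,20,0,120,0,0,40,0,120,0,0,40,0,120,0,0,40,0,120,-40,-20,20,0,120,-40,-20,0,0,120,-40,-20,0,0,120,0,0,0,0,120,0,0,0,0])

```text
t: 44.25
eef_pos: [0.4977, -0.2196, 0.1703]
tool_rot: [0.0, 0.766, 0.642, -0.0]
contact_force: [0.2, 0.8, 0.4]
gripper_width: 0.526
grasp_force: 0.0
```

```bash
python3 - <<'E'
from m import *
S=snap('scene')
a=cv2.resize(S['frame'][150:350,60:360],(780,520),interpolation=cv2.INTER_CUBIC); save({'frame':a},'s6.png')
E
python3 look.py 28
```

```text
[ 498.9 -218.6  170.4] closing 170.04
top 785 [606.2  -5. ] [132.4  52.2] 79.8 ('file', array([-13.5,   0.7]))
scene 1006 [611.  -15.7] [157.4  69. ] 80.3 ('file', array([-7., -9.]))
```

View pics/s6.png

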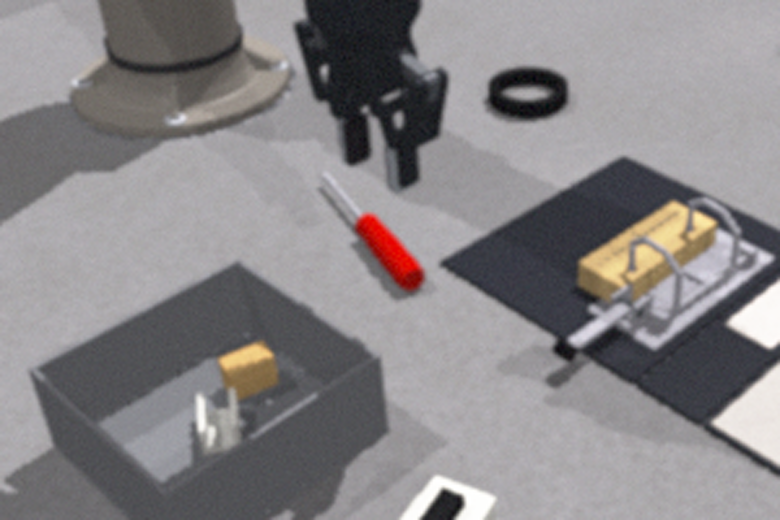

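The rings are shut, the lever is down, and the pile is in place with its centre at (-13.5, 0.7) mm in the file frame. Both offcuts are in the bin, and the gripper is empty and clear of everything.

```bash
python3 -c "
from station import bot
print(bot.hand_in())"
```

```text
the job is handed in; nothing more can be done
None
```

The job is handed in: the last camera check showed all three templates threaded flat on both posts, the lever down and rings shut, and both offcuts in the bin; the hand-in returned no verdict.

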